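# Put the probe-arm brackets and the spare objective back in their places

### The arm

A 6-joint arm with a two-finger parallel gripper is mounted at the origin on a cart in front of the work surface, level with it; the furniture and walls round the work are solid. World frame = base frame: x ahead of the robot, y to its left, z up, the work surface at z = 0. Lengths are in mm, angles in rad, forces in N, time in s.
With the tool pointing down it reaches from about 300 to 775 mm from the base axis. Payload 14.6 kg.
Tool frame: the origin (TCP) lies between the finger pads; the fingertips stand manip.tip_reach ahead of it and the grasp point (between the pads) lies 5 mm behind it (manip.tip_reach is the distance from the TCP to the fingertips, in mm); z points along the fingers, y is the line along which they close (so a half turn about z gives the same grasp; the last joint's range is limited). The gripper opens to 94 mm and grips with 3 to 60 N. Pads are 16 mm wide; open, the fingers measure 119 mm over their backs; the gripper's body (75 mm by 177 mm) begins 78 mm behind the grasp point.
Start: joints at [1.131, 0.3, 1.521, -0, 1.321, -0.067], TCP at [200.32, 512.212, 219.446] pointing down, gripper open.
Joint ranges: [-3.03, 3.03], [-0.79, 2.21], [0.23, 2.52], [-1.04, 4.18], [0, 3.07], [-2.55, 2.55]. Speed limits (rad/s): [2.22, 2.22, 2.57, 3.14, 3.14, 3.14].

### API

Orientations are given as [roll, pitch, yaw] about the fixed x, y, z axes, in that order (R = Rz(yaw) Ry(pitch) Rx(roll)).
In Python, from cell import manip gives the robot as it stands. The module is installed in compiled form; this text tells all that it offers.
- The arm moves only by the shell command python3 -m creep 'ROWS' [FORCE]. ROWS is JSON, a list of rows, each a list of 3 entries, a list of its own where there are three numbers: the opening, from -1 (shut) to 1 (fully open), then the shift along the tool's x, y, z in cm, then the turn about the tool's z in units of 5 degrees (1.0 is 5 degrees). In form: [[grip, [tx, ty, tz], roll], ...]. A call has 1 to 12 rows; each row is the pose to reach, as a shift and turn from the pose commanded when the call began, along the tool's axes at that moment; what a row does not reach only later rows make up. A row lasts 1/10 s, in which the tool goes at most 50 mm and 8.59 degrees, less where a joint would pass 70% of its speed; a pose out of reach is approached as far as the arm can. A call with a gripper value outside its range is refused whole. The fingers move at their own pace and stop on an object; FORCE is the grip in N (left out, the last holds). Time passes only in rows, so rows that repeat a pose let the fingers close. It gives the time, the measured TCP pose, the force, the opening and the grip force at its end, in the units of the state.
- manip.read_state(): the state, without advancing time (a new reading comes with each control period).
- manip.camera(name): name is "side" or "top" or "wrist"; returns the picture (400x640x3 uint8, red, green, blue); there is no depth.
- manip.camera_params(name): a dict with "fovy" (degrees; the focal length in pixels is half the picture's height over the tangent of half this angle, whatever the lens; pixels are square), "cx", "cy" (the principal point, pixels), "origin" and "attitude" of the camera in the world. Camera axes: x right, y down, z forward; pixel columns grow to the right and rows downward; lengths in mm; the calibration is good to about 2 mm. A picture is of the moment at which its call begins: read the wrist's pose just before it. camera_params takes no time and is no camera call; for the wrist camera it gives the pose at the moment of the call.
- manip.sign_off(): hands the job in; it is judged then, once.
The state is a dict: "clock": time; "joints": joint angles; "qd": joint speeds; "effort": joint torques, N m; "eef_pos": TCP position; "eef_rot": TCP orientation; "wrist_force": force on the tool from outside, world axes, zero at the start; "moment": the same for the moment, N m; "finger_gap": finger opening in mm; "finger_force": force on a finger pad.
Only numpy, scipy, OpenCV 4.12 (cv2) and the standard library are available. Lean on these libraries where they do the work, as an engineer would, in place of code of your own. Each camera call takes 0.05 s, during which the arm holds its last target. There are 200 camera calls.

### The job

The probe station has been changed over; put its spares away. Lay each of the three loose probe-arm brackets flat in the pocket of the parts tray whose screwed-on sample has the same shape, and stand the spare microscope objective in the bore of its storage block, without ever tipping it over.

Things in the scene. Friction and masses are not known exactly. Their poses are not given: they have to be found in the camera images.
- bracket_straight: loose straight bracket, about 60 g, lying flat: aluminium plate 8 mm thick, a plain straight bar. Upright steel thumb screw to take it by: 15 mm diameter, 11 to 26 mm above the underside, does not turn. Origin on the screw's axis at the underside, z up; the long arm lies along y, -30 to 30 mm, x -7 to 7 mm.
- bracket_elbow: loose elbow bracket, about 60 g, lying flat: aluminium plate 8 mm thick, an L: a 14 mm wide side arm leaves one end (y 16 to 30) and reaches to x = 33. Upright steel thumb screw to take it by: 15 mm diameter, 11 to 26 mm above the underside, does not turn. Origin on the screw's axis at the underside, z up; the long arm lies along y, -30 to 30 mm, x -7 to 7 mm.
- bracket_tee: loose tee bracket, about 60 g, lying flat: aluminium plate 8 mm thick, a T: a 14 mm wide side arm leaves the middle (y -7 to 7) and reaches to x = 33. Upright steel thumb screw to take it by: 15 mm diameter, 11 to 26 mm above the underside, does not turn. Origin on the screw's axis at the underside, z up; the long arm lies along y, -30 to 30 mm, x -7 to 7 mm.
- tray_straight: grey tray, fixed; a bare straight bracket plate (no thumb screw) is screwed on its front ledge as sample. Origin: pocket centre, at the underside, x from ledge to pocket, z up. Pocket inside 68 (x) x 78 mm (y), floor z = 3 mm, walls 3 mm thick, top z = 13 mm. Ledge x -36 to -88 mm, 84 mm wide; sample top z = 14 mm, its axes parallel to the tray's.
- tray_elbow: grey tray, fixed; a bare elbow bracket plate (no thumb screw) is screwed on its front ledge as sample. Origin: pocket centre, at the underside, x from ledge to pocket, z up. Pocket inside 68 (x) x 78 mm (y), floor z = 3 mm, walls 3 mm thick, top z = 13 mm. Ledge x -36 to -88 mm, 84 mm wide; sample top z = 14 mm, its axes parallel to the tray's.
- tray_tee: grey tray, fixed; a bare tee bracket plate (no thumb screw) is screwed on its front ledge as sample. Origin: pocket centre, at the underside, x from ledge to pocket, z up. Pocket inside 68 (x) x 78 mm (y), floor z = 3 mm, walls 3 mm thick, top z = 13 mm. Ledge x -36 to -88 mm, 84 mm wide; sample top z = 14 mm, its axes parallel to the tray's.
- objective: spare microscope objective, loose, standing: light grey barrel, 30 mm at its widest, 48 mm tall, a thin ring round it, about 140 g. Take it round the barrel. Origin: centre of the underside, z up. (It stands, like all else here, inside a black enclosure, part of the room: left wall at world y = 0.50 m, 30 mm front posts at x = 0.335, y = 0.485 and x = 0.335, y = -0.365; reach in between them.)
- objective_stand: grey square block 66 x 66 x 18 mm, fixed, with one round bore in its middle: 37 mm diameter, 12 mm deep (floor at z = 6 mm), mouth chamfered 3 mm. Origin: centre of the underside, z up.
There are look-alikes about, which are no part of the job. Leave any pink or yellow look-alike of the objective alone.

How it is judged:
By the outcome, as a careful person would: the job done as asked, in the order asked, and still so for the second after the job is handed in, with the robot touching nothing.
It also fails if it takes over 96 s, if anything falls off the work surface, if the arm or the gripper's body presses on something with over 40 N, if the wrist force passes 120 N, or if a joint passes its speed limit or range.

## Working session

There is one attempt and no reset: what is moved stays moved. The work goes in short steps, Python scripts to look and compute and a shell command to move; the robot and the scene stay as the last step left them, time stands still between calls to the robot, and variables do not carry over. Pictures are saved under pics/ and viewed, at most 14 in all, crops included, and the job is handed in when it is done.

```bash
mkdir -p pics
cat > h.py <<'E'
import numpy as np, cv2
from cell import manip
from scipy.spatial.transform import Rotation as R
def K(p):
    f=200/np.tan(np.radians(p['fovy'])/2); return f
def Rm(p):
    a=np.array(p['attitude'],float)
    return a if a.shape==(3,3) else R.from_euler('xyz',a).as_matrix()
def ray(p,u,v):
    d=Rm(p)@np.array([(u-p['cx'])/K(p),(v-p['cy'])/K(p),1.]); return np.array(p['origin'],float),d
def atz(p,u,v,z):
    o,d=ray(p,u,v); return o+d*(z-o[2])/d[2]
def proj(p,X):
    c=Rm(p).T@(np.array(X,float)-np.array(p['origin'])); return np.array([p['cx']+K(p)*c[0]/c[2],p['cy']+K(p)*c[1]/c[2]])
def tri(obs):
    A=np.zeros((3,3));b=np.zeros(3)
    for p,u,v in obs:
        o,d=ray(p,u,v);d/=np.linalg.norm(d);M=np.eye(3)-np.outer(d,d);A+=M;b+=M@o
    X=np.linalg.solve(A,b); return X
def snap(n,f):
    p=manip.camera_params(n);im=manip.camera(n);cv2.imwrite('pics/'+f+'.png',im[:,:,::-1]);
    import pickle;pickle.dump(p,open('pics/'+f+'.pkl','wb'));return p,im
def load(f):
    import pickle;return pickle.load(open('pics/'+f+'.pkl','rb'))
E
python3 - <<'E'
from h import *
for n in['side','top','wrist']: 
    p,_=snap(n,n+'0');print(n,p)
print(manip.read_state(),manip.tip_reach)
E
```

```text
side {'fovy': 45.563221673599365, 'cx': 314.95399841324564, 'cy': 201.22166279650392, 'origin': array([  352.0307767 , -1054.11684524,   509.75238763]), 'attitude': array([-2.00878662,  0.00565392, -0.16286076])}
top {'fovy': 44.10599446224368, 'cx': 325.26814572591314, 'cy': 200.25261426377315, 'origin': array([262.65357577,  11.98099166, 935.61391269]), 'attitude': array([-2.86834121, -0.00656884, -1.76815083])}
wrist {'fovy': 70.58446457030041, 'cx': 323.0671384707467, 'cy': 201.60115519283173, 'origin': array([129.604701  , 539.94485977, 384.96060005]), 'attitude': array([2.87379663e+00, 1.52561894e-03, 1.19822297e+00])}
{'clock': 0.15, 'joints': array([ 1.13137584e+00,  3.00330358e-01,  1.52140867e+00, -1.76398486e-05,
        1.32071405e+00, -6.66227406e-02]), 'qd': array([ 9.39779706e-05, -2.80677406e-03, -2.48987877e-03, -1.21432030e-03,
       -4.33985425e-04,  6.50187639e-04]), 'effort': array([ 1.70476582e-03, -5.31956363e+01, -3.52825177e+01,  7.09500792e-02,
        2.35455029e-02, -8.58796511e-05]), 'eef_pos': array([200.26387134, 512.0506899 , 219.03646844]), 'eef_rot': array([-3.14073300e+00, -4.02319942e-05,  2.76879926e+00]), 'wrist_force': array([ 0.29255015,  0.42010431, -0.09287175]), 'moment': array([-0.01943445, -0.01156987,  0.00546288]), 'finger_force': 0.0, 'finger_gap': 93.8643440279075} 14.0
```

View pics/top0.png

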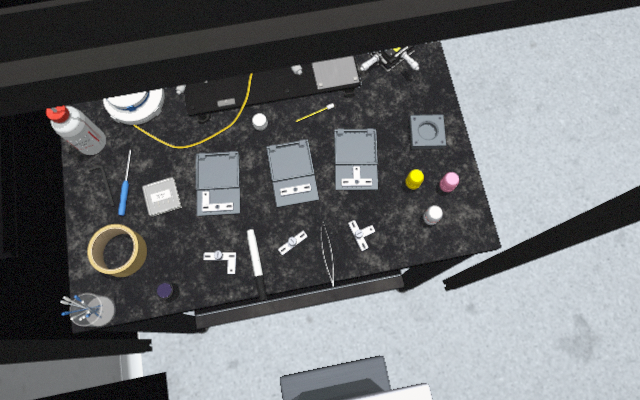

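View pics/side0.png

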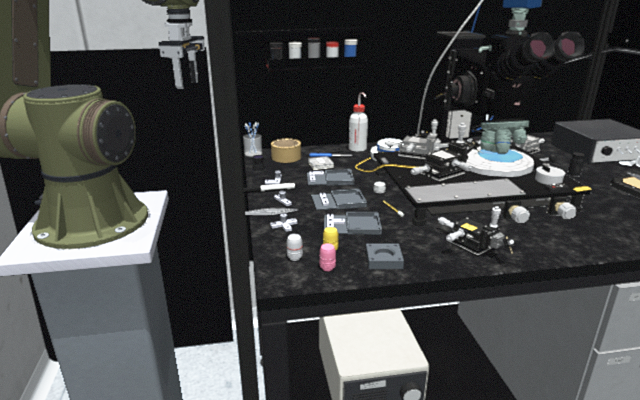

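View crops.

Top view: trays by sample at elbow (218,185), straight (293,172), tee (356,160). Loose brackets at elbow (218,255), straight (293,242), tee (360,234). The objective candidates are light grey (433,214), yellow (415,179) and pink (449,182); (260,121) is a white cap and (165,290) a dark one. I choose the grey one. The stand is at (428,130). Bracket look-alikes are the white bar (255,252) and the grey card (161,196). The side view agrees: grey (294,247), yellow (331,238), pink (327,257), stand (384,256).

Run:
```python
import cv2
a=cv2.imread('pics/top0.png')
cv2.imwrite('pics/topc.png',cv2.resize(a[110:285,190:470],None,fx=2.85,fy=2.85,interpolation=cv2.INTER_CUBIC))
a=cv2.imread('pics/side0.png')
cv2.imwrite('pics/sidec.png',cv2.resize(a[160:280,240:420],None,fx=4.4,fy=4.4,interpolation=cv2.INTER_CUBIC))
```

```text
(no output)
```

View pics/topc.png

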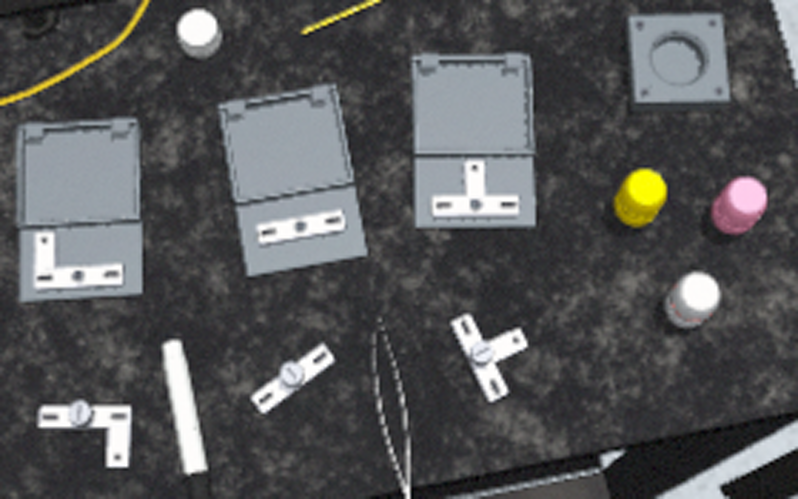

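View pics/sidec.png

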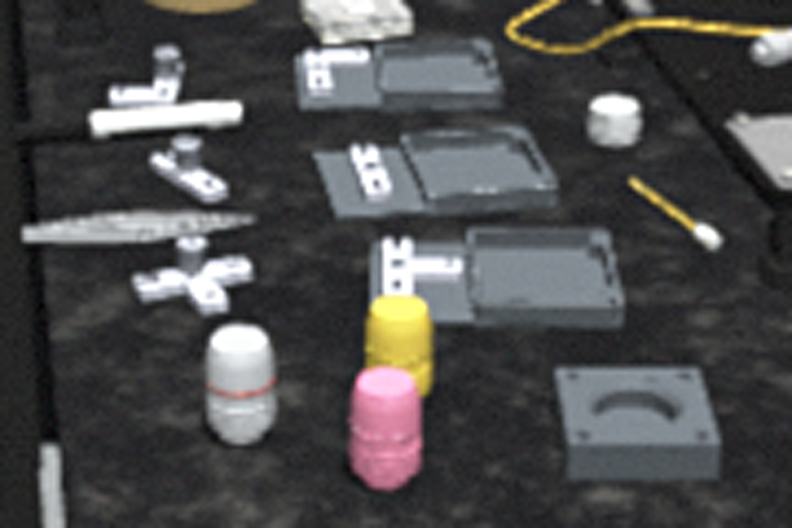

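The crops confirm the choice: the loose objective is the light grey barrel with a thin red ring (top crop 695,298; side crop 240,385). Yellow and pink are look-alikes. Next I turn the pixels into positions.

Run:
```python
from h import *
np.set_printoptions(precision=1,suppress=True)
T,S,W=load('top0'),load('side0'),load('wrist0')
t=lambda u,v:(T,u/2.85+190-.32,v/2.85+110-.32); s=lambda u,v:(S,u/4.4+240-.39,v/4.4+160-.39)
for n,a,b in [('elb screw',(82,411),(167,52)),('str',(292,374),(187,144)),('tee',(481,352),(191,245)),('obj top',(700,287),(240,333)),
 ('stand c',(679,58),(637,406)),('TrE far R',(138,120),(503,101)),('TrS farR',(335,86),(555,190)),('TrT farR',(530,55),(622,312))]:
    X=tri([t(*a),s(*b)]);print(n,X,atz(*t(*a),X[2]),proj(T,X)-t(*a)[1:],proj(S,X)-s(*b)[1:])
for n,z,L in [('elbow',8,[(38,415),(130,416),(118,466)]),('str',8,[(258,404),(328,354)]),('tee',8,[(461,321),(497,394),(522,337)]),
 ('trE',13,[(20,125),(138,119),(140,219),(20,226)]),('trS',13,[(220,104),(335,86),(354,185),(236,203)]),('trT',13,[(414,56),(530,55),(534,155),(415,154)]),
 ('stand',18,[(628,17),(722,14),(728,100),(632,103)]),('tweez',3,[(380,325),(408,495),(376,380)]),('bar',10,[(172,342),(195,470)])]:
    P=np.array([atz(*t(*q),z) for q in L]);print(n,P[:,:2].round(0).tolist(),P.mean(0))
print(atz(W,320,200,0))
```

```text
elb screw [447.1 170.2  28.3] [448.2 170.3  28.3] [0.1 0.6] [ 0.4 -0.1]
str [445.4  32.4  25.8] [446.1  32.4  25.8] [0.1 0.4] [ 0.3 -0.1]
tee [435.3 -92.6  24.7] [436.6 -92.6  24.7] [0.1 0.7] [ 0.5 -0.1]
obj top [ 443.8 -238.    52.4] [ 445.6 -238.1   52.4] [0.2 0.9] [ 0.9 -0.2]
stand c [ 616.8 -275.6   18.6] [ 617.3 -275.7   18.6] [0.  0.2] [ 0.2 -0.1]
TrE far R [648.4 106.8   6.7] [649.8 106.7   6.7] [0.1 0.6] [ 0.4 -0.2]
TrS farR [644.4 -33.7  11.7] [646.2 -33.9  11.7] [0.1 0.8] [ 0.6 -0.3]
TrT farR [ 641.4 -174.3   10.4] [ 643.2 -174.6   10.4] [0.1 0.8] [ 0.7 -0.3]
elbow [[455.0, 203.0], [443.0, 143.0], [412.0, 156.0]] [436.6 167.2   8. ]
str [[434.0, 59.0], [458.0, 7.0]] [446.3  32.6   8. ]
tee [[463.0, -86.0], [410.0, -99.0], [444.0, -124.0]] [ 439.2 -102.8    8. ]
trE [[659.0, 187.0], [648.0, 106.0], [575.0, 116.0], [586.0, 197.0]] [617.1 151.4  13. ]
trS [[648.0, 48.0], [646.0, -34.0], [571.0, -33.0], [574.0, 49.0]] [609.5   7.6  13. ]
trT [[657.0, -93.0], [642.0, -174.0], [568.0, -160.0], [585.0, -79.0]] [ 613.1 -126.5   13. ]
stand [[655.0, -248.0], [644.0, -315.0], [580.0, -302.0], [591.0, -235.0]] [ 617.6 -274.8   18. ]
tweez [[472.0, -32.0], [356.0, -27.0], [436.0, -22.0]] [421.5 -27.    3. ]
bar [[486.0, 108.0], [399.0, 106.0]] [442.7 107.1  10. ]
[224.  497.8   0. ]
```

```bash
cat >> h.py <<'E'
def delta(x,y,z,yaw,cur=None):
    s=manip.read_state(); p=np.array(s['eef_pos']); M=R.from_euler('xyz',s['eef_rot']).as_matrix()
    d=M.T@(np.array([x,y,z])-p)/10; g=s['eef_rot'][2]
    r=-((yaw-g+np.pi)%(2*np.pi)-np.pi); print('shift cm',d.round(2),'roll units',round(np.degrees(r)/5,2),'j6',round(s['joints'][5],2),'pos',p.round(1),'yaw',round(g,3),'gap',round(s['finger_gap'],1),'t',s['clock'])
E
python3 -c "
from h import *
delta(445,32.4,115,3.14)"
```

```text
shift cm [-40.26 -35.75  10.43] roll units -4.25 j6 -0.07 pos [200.3 512.1 219. ] yaw 2.769 gap 93.9 t 0.15
```

```bash
python3 -m creep '[[0,[-40.3,-35.7,2],-4.25],[0,[-40.3,-35.7,2],-4.25],[0,[-40.3,-35.7,2],-4.25],[0,[-40.3,-35.7,2],-4.25],[0,[-40.3,-35.7,2],-4.25],[0,[-40.3,-35.7,2],-4.25],[0,[-40.3,-35.7,6],-4.25],[0,[-40.3,-35.7,10.4],-4.25],[0,[-40.3,-35.7,10.4],-4.25],[0,[-40.3,-35.7,10.4],-4.25],[0,[-40.3,-35.7,10.4],-4.25],[0,[-40.3,-35.7,10.4],-4.25]]' 20
python3 - <<'E'
from h import *
delta(445,32.4,115,3.14)
p,im=snap('wrist','w1')
for X in[(447,170,26),(445.4,32.4,26),(435.3,-92.6,26),(443.8,-238,48)]:print(proj(p,X))
E
```

```text
clock: 1.35
eef_pos: [445.9, 29.8, 113.5]
eef_rot: [-3.141, -0.003, 3.136]
wrist_force: [-0.3, 0.9, -0.2]
finger_gap: 47.1
finger_force: 0.0
shift cm [ 0.09  0.26 -0.15] roll units -0.04 j6 -1.58 pos [445.9  29.8 113.5] yaw 3.136 gap 47.1 t 1.35
[473.21426493 208.90916337]
[326.31971495 207.96592813]
[191.53250761 198.15947318]
[ 12.60457656 214.91840608]
```

View pics/w1.png

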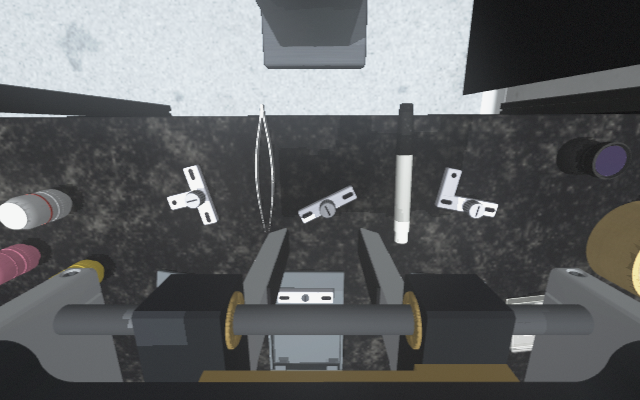

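Wrist view: straight screw at (327,209) and elbow screw (476,211), tee screw (194,200). All are within about 2.5 px of prediction.

```bash
python3 -m creep '[[0,[0,0,0],0],[0,[0,0,0],0]]'; python3 -c "
from h import *
delta(446,33,25,3.14)
W=load('w1')
for n,u,v in [('str',327,209),('elb',476,211),('tee',194,200)]: print(n,atz(W,u,v,26))
for q in [(302,216),(353,191)]+[(442,204),(495,210),(454,172)]+[(192,169),(209,220),(171,203)]: print(atz(W,*q,8)[:2].round(1))
"
```

```text
clock: 1.6
eef_pos: [445.4, 34.1, 116.1]
eef_rot: [3.141, 0.001, 3.141]
wrist_force: [-0.2, -0.4, -0.2]
finger_gap: 47.1
finger_force: 0.0
shift cm [-0.05 -0.11  9.11] roll units 0.01 j6 -1.58 pos [445.4  34.1 116.1] yaw 3.141 gap 47.1 t 1.6
str [446.41340118  33.03538987  26.        ]
elb [449.06226568 172.88884123  26.        ]
tee [437.07651948 -90.53121223  26.        ]
[459.1   8. ]
[433.4  58.9]
[447.2 148.1]
[453.7 202. ]
[415.  156.3]
[410.8 -97.1]
[462.9 -86.5]
[ 444.8 -122.4]
```

```bash
python3 -m creep '[[0,[-0.1,0,4],0],[0,[-0.1,0,8],0],[0,[-0.1,0,9],0],[0,[-0.1,0,9],0],[0,[-0.1,0,9],0],[-1,[-0.1,0,9],0],[-1,[-0.1,0,9],0],[-1,[-0.1,0,9],0],[-1,[-0.1,0,9],0],[-1,[-0.1,0,9],0],[-1,[-0.1,0,9],0]]' 25
python3 -c "
from h import *
delta(609.5,7.6,80,3.14-.46)"
```

```text
clock: 2.7
eef_pos: [446.8, 32.9, 25.7]
eef_rot: [3.142, 0.0, 3.14]
wrist_force: [-0.9, -0.5, 5.7]
finger_gap: 14.2
finger_force: 25.0
shift cm [-16.28  -2.5   -5.43] roll units 5.27 j6 -1.58 pos [446.8  32.9  25.7] yaw 3.14 gap 14.2 t 2.7
```

```bash
python3 -m creep '[[-1,[0,0,-4],0],[-1,[0,0,-5.5],0],[-1,[-5,-1,-5.5],2],[-1,[-10,-2,-5.5],4],[-1,[-14,-2.5,-5.5],5.6],[-1,[-16.3,-2.5,-5.5],5.6],[-1,[-16.3,-2.5,-5.5],5.6],[-1,[-16.3,-2.5,-5.5],5.6],[-1,[-16.3,-2.5,-5.5],5.6]]'
python3 - <<'E'
from h import *
delta(609.5,7.6,29,3.14-.49)
p,im=snap('wrist','w2');snap('top','t2')
a=cv2.imread('pics/w2.png')
b=cv2.imread('pics/t2.png')[100:250,240:400]
cv2.imwrite('pics/c2.png',np.hstack([cv2.resize(a[100:400,160:480],(427,400)),cv2.resize(b,(373,400),interpolation=2)]))
E
```

```text
clock: 3.6
eef_pos: [608.6, 7.8, 80.3]
eef_rot: [-3.141, -0.001, 2.652]
wrist_force: [-0.2, -0.0, -0.9]
finger_gap: 14.8
finger_force: 25.0
shift cm [-0.09  0.03  5.13] roll units 0.02 j6 -1.13 pos [608.6   7.8  80.3] yaw 2.652 gap 14.8 t 3.6
```

View pics/c2.png

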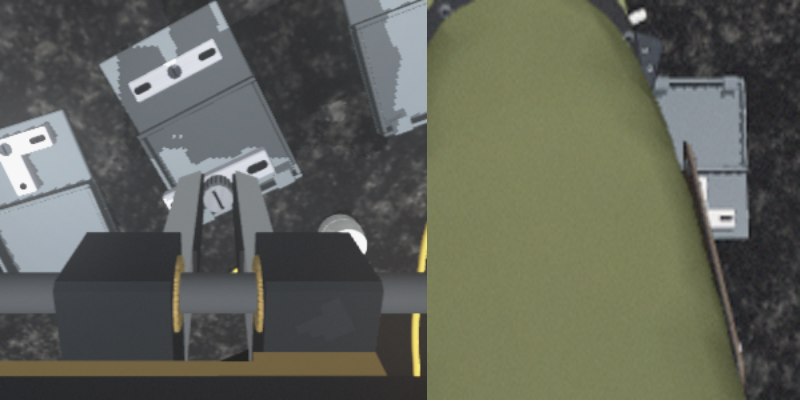

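Run:
```python
from h import *
W=load('w2')
f=lambda u,v,z:atz(W,160+u/1.334,100+v/1.333,z)[:2]
a=lambda p,q:np.degrees(np.arctan2(*(q-p)[::-1]))
print('sample',a(f(131,91,14),f(221,44,14)),'wall',a(f(138,135,13),f(254,80,13)),'side wall',a(f(254,80,13),f(299,178,13)),'bracket top edge',a(f(163,197,62),f(267,148,62)))
print('corners',f(138,135,13),f(254,80,13),f(299,178,13))
print('screw',f(217,189,80))
```

```text
sample 88.91968962817081 wall 87.54267624022053 side wall -2.1287580006824602 bracket top edge 88.62636949954972
corners [573.85205777 -31.43038755] [577.34782905  50.02819809] [649.24991782  47.35552977]
screw [605.17290357   9.50493421]
```

```bash
python3 -m creep '[[-1,[-0.1,0,3],0],[-1,[-0.1,0,4.6],0],[-1,[-0.1,0,5.1],0],[-1,[-0.1,0,5.1],0],[-1,[-0.1,0,5.1],0],[-0.3,[-0.1,0,5.1],0],[-0.3,[-0.1,0,5.1],0],[-0.3,[-0.1,0,4],0],[-0.1,[-0.1,0,0],0],[-0.1,[-0.1,0,-3],0],[-0.1,[-0.1,0,-3],0],[-0.1,[-0.1,0,-3],0]]'
python3 - <<'E'
from h import *
snap('wrist','w3');delta(449,172.9,100,0.1)
E
```

```text
clock: 4.9
eef_pos: [610.6, 7.2, 111.4]
eef_rot: [3.141, 0.001, 2.651]
wrist_force: [0.2, 0.6, -0.2]
finger_gap: 41.9
finger_force: 0.0
shift cm [22.02  7.03  1.03] roll units 29.23 j6 -1.13 pos [610.2   7.2 110.2] yaw 2.651 gap 42.0 t 4.95
```

```bash
python3 -m creep '[[-0.1,[5,1.6,0],-1],[-0.1,[10,3.2,0],-2],[-0.1,[15,4.8,0.5],-4],[-0.1,[20,6.4,1],-4],[-0.1,[22,7,1],-4],[-0.1,[22,7,1],-4],[-0.1,[22,7,1],-4],[-0.1,[22,7,1],-4]]'
python3 - <<'E'
from h import *
snap('wrist','w4');delta(449,172.9,25,3.0)
a=cv2.imread('pics/w3.png');b=cv2.imread('pics/w4.png')
cv2.imwrite('pics/c4.png',np.hstack([cv2.resize(a[100:400,160:480],(400,375)),cv2.resize(b[100:400,160:480],(400,375))]))
print(proj(load('w4'),(449,172.9,26)))
E
```

```text
clock: 5.75
eef_pos: [449.8, 172.0, 100.1]
eef_rot: [-3.141, -0.0, 2.999]
wrist_force: [-0.8, -0.0, 0.1]
finger_gap: 42.2
finger_force: 0.0
shift cm [0.1  0.09 7.51] roll units -0.01 j6 -1.14 pos [449.9 171.8 100.1] yaw 2.999 gap 42.4 t 5.8
[324.27170732 211.54763354]
```

View pics/c4.png

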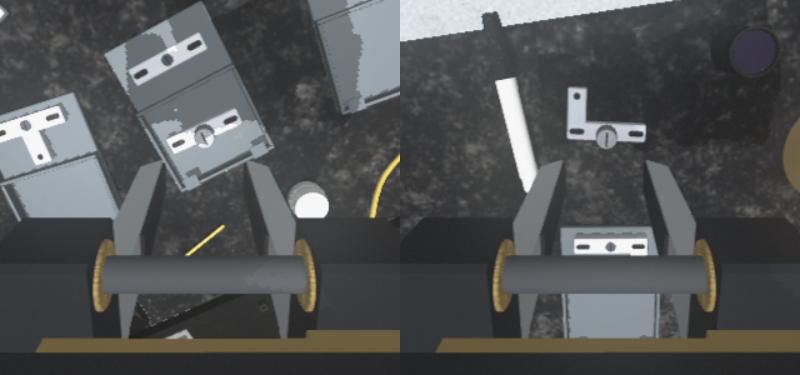

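Left: the straight bracket lies flat in its pocket. Right: the elbow screw is at crop (606,137), where predicted.

```bash
python3 -m creep '[[-0.1,[0.1,0.1,4],0],[-0.1,[0.1,0.1,7],0],[-0.1,[0.1,0.1,7.5],0],[-0.1,[0.1,0.1,7.5],0],[-1,[0.1,0.1,7.5],0],[-1,[0.1,0.1,7.5],0],[-1,[0.1,0.1,7.5],0],[-1,[0.1,0.1,7.5],0],[-1,[0.1,0.1,7.5],0],[-1,[0.1,0.1,4],0],[-1,[0.1,0.1,0],0],[-1,[0.1,0.1,0],0]]' 25
python3 - <<'E'
from h import *
W=load('w4');f=lambda u,v,z:atz(W,160+(u-400)/1.25,100+v/1.25,z)[:2]
d=f(567,133,8)-f(646,138,8);print('bracket x yaw',np.arctan2(d[1],d[0])-np.pi/2)
d=f(574,240,14)-f(648,240,14);print('tray yaw',np.arctan2(d[1],d[0])+np.pi/2)
d=f(561,229,6)-f(658,228,6);print('tray yaw front edge',np.arctan2(d[1],d[0])+np.pi/2, f(561,229,6),f(658,228,6))
th=-.14; c=np.array([617.1,151.4])-13*np.array([np.cos(th),np.sin(th)]);print(c)
delta(*c,80,3.0-3.12)
E
```

```text
clock: 7.0
eef_pos: [450.6, 174.4, 104.9]
eef_rot: [3.138, 0.007, 3.0]
wrist_force: [0.5, -0.2, -1.1]
finger_gap: 14.3
finger_force: 25.0
bracket x yaw -3.3494000327516327
tray yaw -0.14163781613302473
tray yaw front edge -0.13006146590779588 [526.97587976 124.77334408] [537.4028045  204.48999463]
[604.22719205 153.21406049]
shift cm [-15.49   0.06   2.59] roll units 35.75 j6 -1.14 pos [450.6 174.4 104.9] yaw 3.0 gap 14.3 t 7.0
```

```bash
python3 -m creep '[[-1,[-2,0,0],1.7],[-1,[-4,0,0],3.4],[-1,[-6,0.1,0],5.1],[-1,[-8,0.1,0],6.8],[-1,[-10,0.2,0],8.5],[-1,[-12,0.2,0],10.2],[-1,[-13,0.3,0],11.9],[-1,[-14,0.3,0],13.6],[-1,[-15.7,0.3,0],15.3],[-1,[-15.7,0.3,0],17],[-1,[-15.7,0.3,0],17.6],[-1,[-15.7,0.3,0],17.6]]'
python3 -m creep '[[-1,[0,0,0],1.7],[-1,[0,0,0],3.4],[-1,[0,0,0],5.1],[-1,[0,0,0],6.8],[-1,[0,0,0],8.5],[-1,[0,0,0],10.2],[-1,[0,0,0.5],11.9],[-1,[0,0,1],13.6],[-1,[0,0,1.5],15.3],[-1,[0,0,2],17],[-1,[0,0,2],17.6],[-1,[0,0,2],17.6]]'
python3 - <<'E'
from h import *
snap('wrist','w5')
a=cv2.imread('pics/w5.png')
cv2.imwrite('pics/c5.png',cv2.resize(a[100:300,160:480],(800,500)))
delta(605,153.5,29,-.07)
E
```

```text
clock: 8.2
eef_pos: [604.1, 154.5, 99.5]
eef_rot: [-3.141, 0.0, 1.463]
wrist_force: [0.4, 0.3, -0.7]
finger_gap: 14.4
finger_force: 25.0
clock: 9.4
eef_pos: [604.1, 154.5, 79.9]
eef_rot: [3.141, 0.001, -0.07]
wrist_force: [0.1, 0.4, -0.9]
finger_gap: 14.3
finger_force: 25.0
shift cm [0.09 0.1  5.11] roll units 0.02 j6 1.83 pos [604.2 154.5  80.1] yaw -0.069 gap 14.3 t 9.45
```

View pics/c5.png

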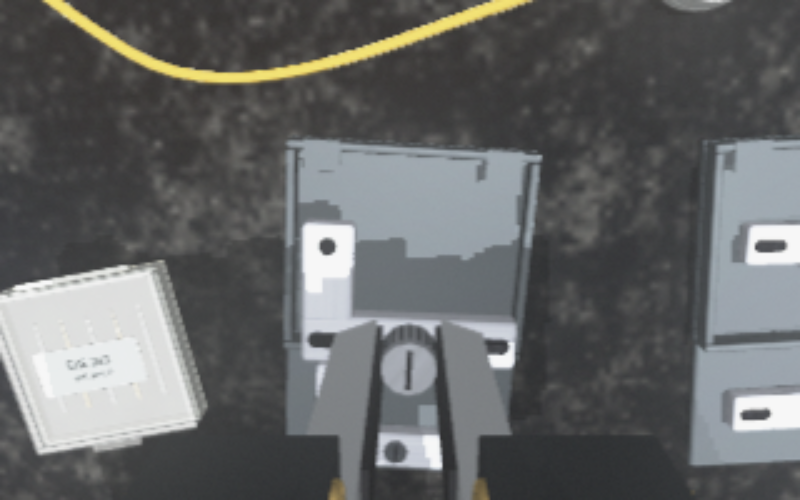

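Run:
```python
from h import *
W=load('w5');f=lambda u,v,z:atz(W,160+u/2.5,100+v/2.5,z)[:2]
print('far corners',f(287,140,13),f(542,156,13),'near L',f(287,345,13))
z=80-25.4+8
print('bracket side arm end/out corner',f(303,224,z),f(353,223,z),'R end',f(517,320,z),f(515,365,z))
```

```text
far corners [659.52594976 189.86100848] [648.41806948 106.68056205] near L [587.70859353 198.22255065]
bracket side arm end/out corner [642.05740015 179.4237312 ] [641.39371946 166.13019979] R end [610.82874217 123.41600588] [597.36796677 124.36838115]
```

```bash
python3 -m creep '[[-1,[0,0,3],0],[-1,[0,0,4.6],0],[-1,[0,0,5.1],0],[-1,[0,0,5.1],0],[-1,[0,0,5.1],0],[-0.3,[0,0,5.1],0],[-0.3,[0,0,5.1],0],[-0.3,[0,0,4],0],[-0.1,[0,0,0],0],[-0.1,[0,0,-3],0],[-0.1,[0,0,-3],0],[-0.1,[0,0,-3],0]]'
python3 - <<'E'
from h import *
snap('wrist','w6');delta(437,-91,100,0.7)
E
```

```text
clock: 10.65
eef_pos: [604.6, 154.6, 111.4]
eef_rot: [-3.141, -0.001, -0.072]
wrist_force: [0.0, -0.4, -0.8]
finger_gap: 42.3
finger_force: 0.0
shift cm [-14.91  25.68   1.03] roll units -8.84 j6 1.83 pos [604.1 154.5 110.2] yaw -0.072 gap 42.1 t 10.7
```

```bash
python3 -m creep '[[-0.1,[-2.5,4.2,0],-1],[-0.1,[-5,8.5,0],-2.5],[-0.1,[-7.5,12.8,0.2],-4],[-0.1,[-10,17,0.5],-5.5],[-0.1,[-12.5,21.3,1],-7],[-0.1,[-14.9,25.7,1],-8.8],[-0.1,[-14.9,25.7,1],-8.8],[-0.1,[-14.9,25.7,1],-8.8],[-0.1,[-14.9,25.7,1],-8.8],[-0.1,[-14.9,25.7,1],-8.8]]'
python3 - <<'E'
from h import *
snap('wrist','w7');delta(437,-91,25,0.7)
a=cv2.imread('pics/w6.png');b=cv2.imread('pics/w7.png')
cv2.imwrite('pics/c7.png',np.hstack([cv2.resize(a[80:300,160:480],(400,275)),cv2.resize(b[80:300,160:480],(400,275))]))
print((proj(load('w7'),(437,-91,26))-[160,80])*1.25+[400,0])
E
```

```text
clock: 11.7
eef_pos: [437.6, -90.4, 100.1]
eef_rot: [-3.141, 0.0, 0.696]
wrist_force: [-0.7, -0.4, 0.5]
finger_gap: 42.3
finger_force: 0.0
shift cm [-0.09  0.01  7.52] roll units -0.04 j6 0.59 pos [437.6 -90.4 100.2] yaw 0.697 gap 42.2 t 11.75
[602.6404805  168.74680495]
```

View pics/c7.png

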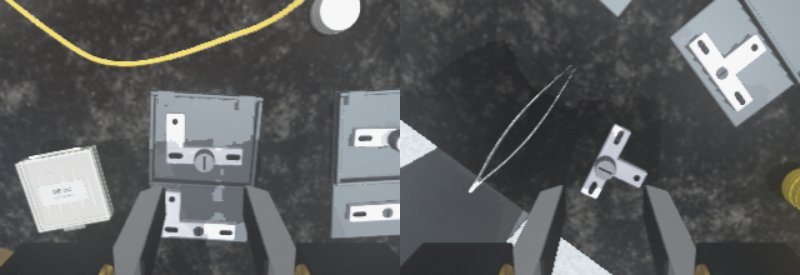

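Left: the elbow bracket lies flat in its pocket, turned like the sample. Right: the tee screw is at crop (605,168), as predicted (603,169).

```bash
python3 -m creep '[[-0.1,[-0.1,0,4],0],[-0.1,[-0.1,0,7],0],[-0.1,[-0.1,0,7.5],0],[-0.1,[-0.1,0,7.5],0],[-1,[-0.1,0,7.5],0],[-1,[-0.1,0,7.5],0],[-1,[-0.1,0,7.5],0],[-1,[-0.1,0,7.5],0],[-1,[-0.1,0,7.5],0],[-1,[-0.1,0,4],0],[-1,[-0.1,0,2],0],[-1,[-0.1,0,2],0]]' 25
python3 - <<'E'
from h import *
W=load('w7');f=lambda u,v,z:atz(W,160+(u-400)/1.25,80+v/1.25,z)[:2]
d=f(622,130,8)-f(590,193,8);print('y axis',np.arctan2(d[1],d[0]))
d=f(697,38,14)-f(745,105,14);print('tray y',np.arctan2(d[1],d[0]))
print('corner ledge',f(671,37,6),f(737,126,6))
c=np.array([613.1,-126.5])-13*np.array([np.cos(-.19),np.sin(-.19)]);print(c)
delta(*c,80,1.88)
E
```

```text
clock: 12.95
eef_pos: [437.8, -92.1, 82.7]
eef_rot: [3.138, -0.002, 0.696]
wrist_force: [0.8, -0.2, -1.9]
finger_gap: 14.1
finger_force: 25.0
y axis 0.24560377467642022
tray y 1.3846569288677901
corner ledge [537.15855137 -69.67252557] [ 522.26781218 -150.7016713 ]
[ 600.33394494 -124.04483437]
shift cm [10.43 12.87  0.34] roll units -13.57 j6 0.59 pos [437.8 -92.1  82.7] yaw 0.696 gap 14.1 t 12.95
```

```bash
python3 -m creep '[[-1,[2,2.5,0],-1.5],[-1,[4,5,0],-3],[-1,[6,7.5,0],-4.5],[-1,[8,10,0],-6],[-1,[10.5,12.8,0],-7.5],[-1,[10.5,12.8,0],-9],[-1,[10.5,12.8,0],-10.5],[-1,[10.5,12.8,0],-12],[-1,[10.5,12.8,0],-13],[-1,[10.5,12.8,0],-13],[-1,[10.5,12.8,0],-13]]'
python3 - <<'E'
from h import *
snap('wrist','w8')
a=cv2.imread('pics/w8.png')
cv2.imwrite('pics/c8.png',cv2.resize(a[60:300,160:480],(800,600)))
delta(601.7,-124,29,1.84)
E
```

```text
clock: 14.05
eef_pos: [599.0, -122.6, 79.6]
eef_rot: [-3.141, -0.001, 1.828]
wrist_force: [-0.4, -0.1, -0.0]
finger_gap: 14.2
finger_force: 25.0
shift cm [-0.21  0.23  5.08] roll units -0.14 j6 -0.52 pos [ 599.  -122.6   79.8] yaw 1.828 gap 14.0 t 14.1
```

View pics/c8.png

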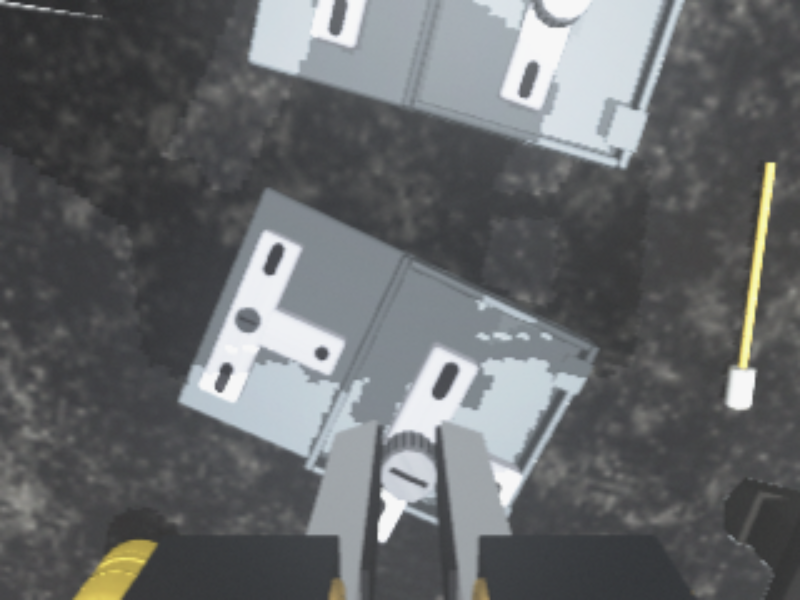

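The tee is held and parallel to its sample (crop: held screw 410,470; sample 270,315). I lower it.

```bash
python3 -m creep '[[-1,[-0.2,0.2,3],0],[-1,[-0.2,0.2,4.6],0],[-1,[-0.2,0.2,5.1],0],[-1,[-0.2,0.2,5.1],0],[-1,[-0.2,0.2,5.1],0],[-0.3,[-0.2,0.2,5.1],0],[-0.3,[-0.2,0.2,5.1],0],[-0.3,[-0.2,0.2,4],0],[-0.1,[-0.2,0.2,0],0],[0.3,[-0.2,0.2,-4],0],[0.3,[-0.2,0.2,-4],0],[0.3,[-0.2,0.2,-4],0]]'
python3 - <<'E'
from h import *
snap('wrist','w9');delta(444,-237,125,1.83)
E
```

```text
clock: 15.3
eef_pos: [602.0, -124.1, 121.8]
eef_rot: [3.14, 0.001, 1.831]
wrist_force: [0.3, -0.4, 0.0]
finger_gap: 60.0
finger_force: 0.0
shift cm [ -6.87 -18.12  -0.45] roll units 0.01 j6 -0.52 pos [ 601.5 -124.   120.5] yaw 1.831 gap 60.6 t 15.35
```

```bash
python3 -m creep '[[0.3,[-1.5,-4,0],0],[0.3,[-3,-8,0],0],[0.3,[-5,-12,0],0],[0.3,[-6.8,-16,0],0],[0.3,[-6.9,-18.1,0],0],[0.3,[-6.9,-18.1,0],0],[0.3,[-6.9,-18.1,0],0],[0.3,[-6.9,-18.1,0],0]]'
python3 - <<'E'
from h import *
snap('wrist','w10');delta(444,-237,120,1.83)
a=cv2.imread('pics/w9.png');b=cv2.imread('pics/w10.png')
cv2.imwrite('pics/c10.png',np.hstack([cv2.resize(a[80:300,220:480],(350,296)),cv2.resize(b[80:300,150:480],(450,300))[:296]]))
print((proj(load('w10'),(444,-237,48))-[150,80])*1.364+[350,0])
E
```

```text
clock: 16.15
eef_pos: [445.1, -236.8, 120.1]
eef_rot: [-3.141, -0.0, 1.831]
wrist_force: [0.9, -0.1, -0.5]
finger_gap: 61.1
finger_force: 0.0
shift cm [ 0.   -0.12  0.01] roll units 0.02 j6 -0.82 pos [ 445.2 -236.7  120.1] yaw 1.832 gap 61.2 t 16.2
[583.00675296 182.24741982]
```

View pics/c10.png

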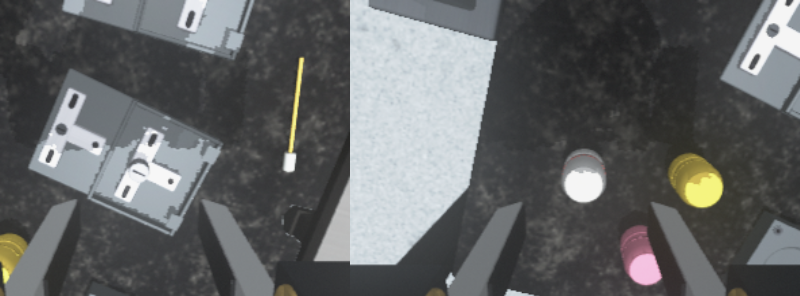

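Left: the tee lies in its pocket. Right: the objective top is at crop (584,182), on prediction; yellow is at (703,190) and pink at (645,268).

Run:
```python
from h import *
W=load('w10');s=manip.read_state();M=R.from_euler('xyz',s['eef_rot']).as_matrix()
f=lambda u,v,z:atz(W,150+(u-350)/1.364,80+v/1.364,z)
for n,q in [('obj',(584,182)),('yel',(703,190)),('pink',(645,268))]:
    X=f(*q,48);print(n,X,(M.T@(X-s['eef_pos'])).round(1))
```

```text
obj [ 444.57884802 -236.67099993   48.        ] [ 0.1 -0.5 72.1]
yel [ 520.89105565 -221.92242781   48.        ] [-5.3 77.  72.1]
pink [ 501.28142575 -286.02730618   48.        ] [-62.2  41.5  72. ]
```

```bash
python3 -m creep '[[0.3,[0,0,4],0],[0.3,[0,0,7],0],[0.3,[0,0,8.8],0],[0.3,[0,0,8.8],0],[0.3,[0,0,8.8],0],[-1,[0,0,8.8],0],[-1,[0,0,8.8],0],[-1,[0,0,8.8],0],[-1,[0,0,8.8],0],[-1,[0,0,8.8],0],[-1,[0,0,8.8],0],[-1,[0,0,8.8],0]]' 20
```

```text
clock: 17.4
eef_pos: [444.6, -237.4, 32.7]
eef_rot: [3.141, 0.0, 1.831]
wrist_force: [-1.3, 0.7, 6.3]
finger_gap: 29.6
finger_force: 20.0
```

```bash
python3 -m creep '[[-1,[0,0,-1],0],[-1,[0,0,-3],0],[-1,[0,0,-6],0],[-1,[0,0,-8.8],0],[-1,[0,0,-8.8],0],[-1,[0,0,-8.8],0]]'
python3 - <<'E'
from h import *
s=manip.read_state();print(s['wrist_force'],s['finger_gap']);delta(560,-262,120,1.83);delta(617,-275.3,120,1.83)
E
```

```text
clock: 18.0
eef_pos: [444.4, -237.2, 120.6]
eef_rot: [3.141, 0.0, 1.831]
wrist_force: [-0.0, 0.0, -1.4]
finger_gap: 29.3
finger_force: 20.0
[-0.0297943   0.01637695 -1.36416576] 29.30980093384887
shift cm [-5.37 10.53  0.06] roll units 0.01 j6 -0.82 pos [ 444.4 -237.2  120.6] yaw 1.831 gap 29.3 t 18.0
shift cm [-8.12 15.7   0.07] roll units 0.01 j6 -0.82 pos [ 444.4 -237.2  120.6] yaw 1.831 gap 29.3 t 18.0
```

```bash
python3 -m creep '[[-1,[-2,3,0],0],[-1,[-4.5,6,0],0],[-1,[-7,9,0],0],[-1,[-9.5,12,0],0],[-1,[-12.2,15.4,0],0],[-1,[-12.2,15.4,0],0],[-1,[-12.2,15.4,0],0],[-1,[-12.2,15.4,0],0]]'
python3 - <<'E'
from h import *
snap('wrist','w11');delta(617,-275.3,120,1.83)
a=cv2.imread('pics/w11.png')
cv2.imwrite('pics/c11.png',cv2.resize(a[80:280,200:460],(780,600),interpolation=2))
print((proj(load('w11'),(617,-275.5,18))-[200,80])*3)
E
```

```text
clock: 18.8
eef_pos: [623.7, -315.1, 119.4]
eef_rot: [-3.14, -0.001, 1.831]
wrist_force: [0.3, -0.1, -0.4]
finger_gap: 29.1
finger_force: 20.0
shift cm [4.03 0.37 0.02] roll units 0.01 j6 -0.78 pos [ 623.8 -315.2  120.2] yaw 1.831 gap 29.5 t 18.85
[378.79660201 252.07957068]
```

View pics/c11.png

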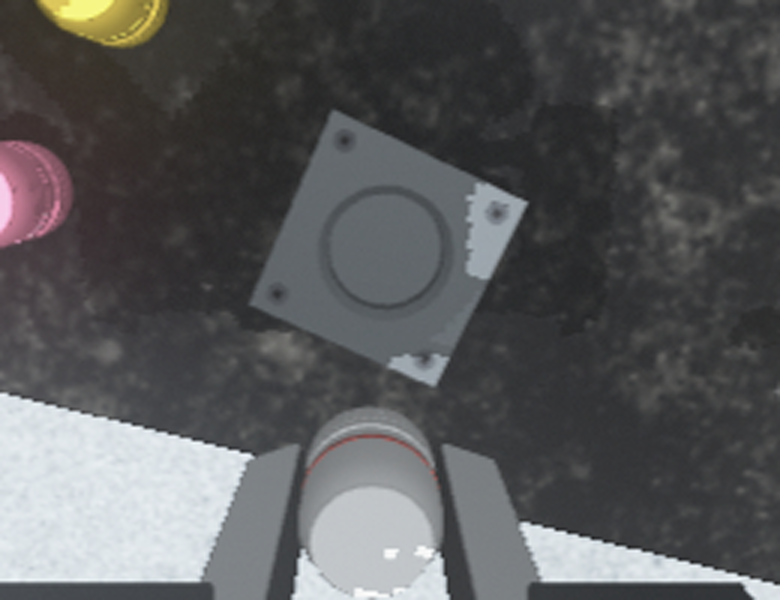

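Run:
```python
from h import *
W=load('w11');s=manip.read_state();M=R.from_euler('xyz',s['eef_rot']).as_matrix();g=lambda u,v,z:atz(W,200+u/3-.33,80+v/3-.33,z)
for n,q,z in [('bore',(387,251),18),('top',(371,542),135.5),('barrel mid ring',(371,443),0)]:
    X=g(*q,z);print(n,X,(M.T@(X-s['eef_pos'])).round(1))
C=[g(*q,18) for q in [(333,110),(527,203),(436,386),(250,303)]];print(np.mean(C,0),np.linalg.norm(C[0]-C[2]),np.linalg.norm(C[1]-C[3]))
t=load('top0');print('two-view',tri([(W,200+387/3-.33,80+251/3-.33),(t,679/2.85+189.68,58/2.85+109.68)]))
```

```text
bore [ 619.02952165 -274.28307496   18.        ] [ 40.7   6.  102.2]
top [ 624.86968825 -315.10214561  135.5       ] [ -0.2   1.  -15.3]
barrel mid ring [ 632.44069355 -344.35340701    0.        ] [-30.5   0.9 120.2]
[ 619.11137892 -275.19315236   18.        ] 93.07256498927754 92.85176730468389
two-view [ 618.5842054  -275.42799233   16.43733989]
```

Crop: the bore centre is at (387,251), the held objective's top at (371,542), upright with its red ring. I move over and partly down, then check.

```bash
python3 -m creep '[[-1,[2,0.3,0],0],[-1,[4.05,0.5,0],0],[-1,[4.05,0.5,0],0],[-1,[4.05,0.5,3],0],[-1,[4.05,0.5,5],0],[-1,[4.05,0.5,6],0],[-1,[4.05,0.5,6.5],0],[-1,[4.05,0.5,6.5],0],[-1,[4.05,0.5,6.5],0]]'
python3 - <<'E'
from h import *
snap('wrist','w12');delta(619,-275,38.7,1.83)
a=cv2.imread('pics/w12.png');snap('side','s12');b=cv2.imread('pics/s12.png')
cv2.imwrite('pics/c12.png',np.hstack([cv2.resize(a[160:300,240:400],(400,350),interpolation=2),cv2.resize(b[190:290,330:444],(400,350),interpolation=2)]))
E
```

```text
clock: 19.75
eef_pos: [619.4, -275.6, 56.6]
eef_rot: [3.141, 0.001, 1.831]
wrist_force: [0.0, -0.6, -1.4]
finger_gap: 29.5
finger_force: 20.0
shift cm [ 0.06 -0.04  1.8 ] roll units 0.01 j6 -0.73 pos [ 619.5 -275.5   56.7] yaw 1.831 gap 29.2 t 19.8
```

View pics/c12.png

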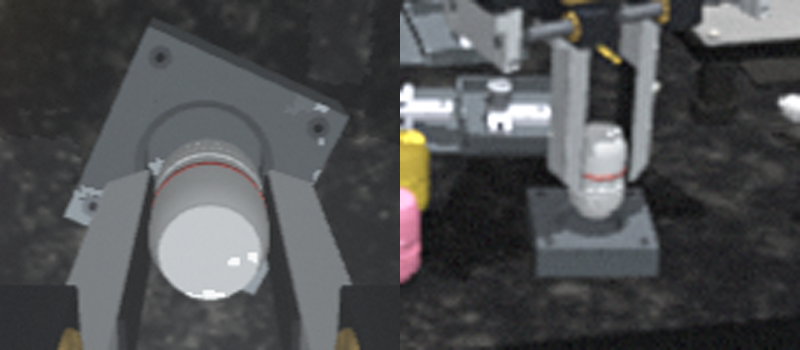

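It is centred over the bore in both views; I lower it slowly.

```bash
python3 -m creep '[[-1,[0,0,0.5],0],[-1,[0,0,1],0],[-1,[0,0,1.4],0],[-1,[0,0,1.7],0],[-1,[0,0,1.75],0],[-1,[0,0,1.75],0],[-1,[0,0,1.75],0]]'
```

```text
clock: 20.55
eef_pos: [619.0, -275.3, 38.7]
eef_rot: [-3.141, 0.0, 1.831]
wrist_force: [-5.6, 0.9, 8.2]
finger_gap: 29.5
finger_force: 20.0
```

```bash
python3 -m creep '[[-0.3,[0,0,0],0],[-0.2,[0,0,0],0],[-0.1,[0,0,0],0],[0.0,[0,0,0],0],[0.0,[0,0,0],0],[0.0,[0,0,-2],0],[0.0,[0,0,-6],0],[0.0,[0,0,-10],0],[0.0,[2,0,-14],0],[0.0,[0,-5,-14],0],[0.0,[-4,-9,-14],0],[0.0,[-4,-9,-14],0]]'
python3 - <<'E'
from h import *
snap('wrist','w13');snap('side','s13');delta(450,-200,150,1.83)
a=cv2.imread('pics/w13.png');b=cv2.imread('pics/s13.png')
cv2.imwrite('pics/c13.png',np.hstack([cv2.resize(a[0:400,100:540],(440,400)),cv2.resize(b[190:290,340:430],(360,400),interpolation=2)]))
E
```

```text
clock: 21.75
eef_pos: [540.0, -340.2, 178.5]
eef_rot: [-3.142, 0.001, 1.828]
wrist_force: [0.4, 0.8, 0.2]
finger_gap: 47.2
finger_force: 0.0
shift cm [15.7  -5.34  2.8 ] roll units -0.02 j6 -0.87 pos [ 541.6 -338.3  178. ] yaw 1.828 gap 47.0 t 21.85
```

View pics/c13.png

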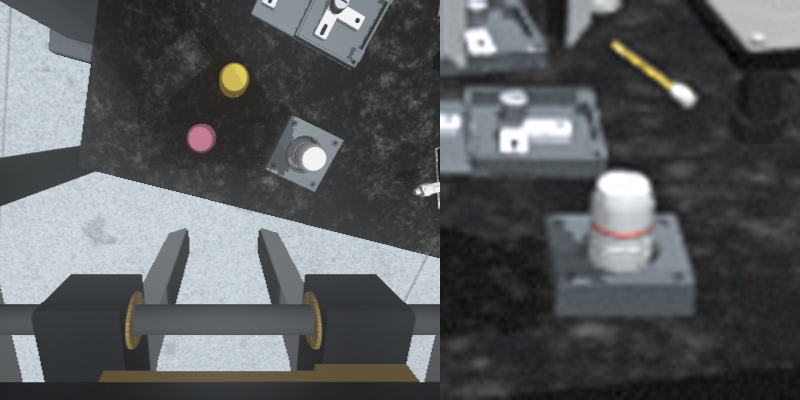

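Run:
```python
from h import *
W,S=load('w13'),load('s13')
# top-disc centroid in both pictures, near the spots read off
for f,(u,v),r in[('w13',(413,158),16),('s13',(386,236),12)]:
    pass
X=tri([(W,413,158),(S,385.7,235.5)]);print(X,proj(W,X),proj(S,X))
for z in(54,60): print(z,proj(S,(619,-275,z)),proj(W,(619,-275,z)))
print('rim S',proj(S,(619,-275,18)),'bore W',proj(W,(619,-275,18)))
```

```text
[ 617.74051478 -275.10630052   55.28595387] [412.37727399 157.73054818] [386.03336683 235.39839915]
54 [386.6027689  235.89499935] [413.19594034 157.79751541]
60 [386.78224493 233.19557717] [415.03080367 158.49804184]
rim S [385.54623957 251.78580478] bore W [403.56425694 154.12026673]
```

The objective's top stands at z≈55 mm (54 expected when seated) and is centred. All three brackets lie in their trays. I hand the job in.

```bash
python3 -c "
from cell import manip
print(manip.sign_off())"
```

```text
the job is handed in; nothing more can be done
None
```

The job is handed in: the three brackets lie in the pockets matching their samples and the grey objective stands upright in its bore, at about 22 s of the 96 s allowed; the hand-in returned no verdict.

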